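# Turn the upside-down dusting brush in its crock

### The job

Two dusting brushes are kept in the leaning crocks on the pottery sorting table; the red-handled one in the blue crock was put away with its bristles down inside. Pull it right out, turn it end for end and put it back into the blue crock handle-first, fully home, so that the bristles stick out and up. Leave the other brush as it is.

Things in the scene. Friction and masses are not known exactly. Their poses are not given: they have to be found in the camera images.
- brush: Dusting brush, 240 mm long: round red handle 18 mm thick, 165 mm long; steel ferrule 25 mm thick; stiff cream bristle head 28 mm thick, 60 mm long. Origin on the axis at mid-length, on the handle, a good grip; +z runs to the bristle end. Starts bristles-down in the blue crock, about 90 mm of it inside, origin about 32 mm outside the mouth, sloping about 8 degrees flatter than the bore. 0.06 kg.
- brush_butt (a point): Centre of the butt end of the red handle, 120 mm from the brush's origin along its -z.
- crock_blue_mouth (a point): Mouth centre of the blue, navy-necked crock, fixed in a wooden cradle, 129 mm up. +z: outward along the bore, 42 deg above level, opening to the robot (-x, within 20 deg); x: square to it, down; y level. Bore straight, 38 mm wide, flaring over the last 16 mm to 54 at the mouth, floor 90 mm down; rim 66 mm, belly 84 mm across outside. A handle let go sags up to 15 deg flatter, stays.
- spare_brush: The other dusting brush, same shape and size, with a pale wooden handle and dark brown bristles, standing correctly, bristles up, in a like crock of celadon green with a brown neck. Origin mid-length, +z to the bristles. Leave it alone. The crocks stand side by side, at least 0.24 m apart, either way round.
Not all that is in view belongs to the job. Of the things shaped like the brush, the red one is meant.

How it is judged:
On the way:
1. the red-handled brush has been pulled right out of the blue crock (distance between brush and crock_blue_mouth above 0.125 m), for 0.1 s.
At the end, for the whole second after the job is handed in: The red-handled brush stands handle-down in the blue crock, at rest and let go: its butt at least 65 mm below the mouth along the bore (the floor is at 90 mm) and within 25 mm of the bore's axis each way, the brush within 24 degrees of the bore's direction, bristles outside (z of brush_butt in the frame of crock_blue_mouth below -0.065 m and x of brush_butt in the frame of crock_blue_mouth between -0.025 and 0.025 m and y of brush_butt in the frame of crock_blue_mouth between -0.025 and 0.025 m and angle between the z axis of brush and the z axis of crock_blue_mouth, either way round below 0.42 rad and linear speed of brush below 0.02 m/s); the robot touches nothing.
It fails at once if the other brush is disturbed (moved more than 30 mm) (distance of spare_brush from where it was at the start of the episode above 0.03 m).
It also fails if it takes over 43 s, if anything falls off the work surface, if the arm or the gripper's body presses on something with over 40 N, if the wrist force passes 120 N, or if a joint passes its speed limit or range.

### The arm

A 7-joint arm with a two-finger parallel gripper is mounted at the origin on the work surface. World frame = base frame: x ahead of the robot, y to its left, z up, the work surface at z = 0. Lengths are in m, angles in rad, forces in N, time in s.
With the tool pointing down it reaches from about 0.4 to 0.875 m from the base axis. Payload 19.3 kg.
Tool frame: the origin (TCP) lies midway between the tips of the shut fingers; the grasp point (between the pads) lies 19 mm behind it (bot.tcp_to_grasp is the distance from the TCP to the grasp point, in m); z points along the fingers, y is the direction in which the jaws open and shut (so a half turn about z gives the same grasp; the last joint's range is limited). The gripper opens to 85 mm and grips with 20 to 120 N. Pads are 22 mm wide; open, the fingers measure 114 mm over their backs; the gripper's body (76 mm by 85 mm) begins 54 mm behind the grasp point. The pads swing forward as they close: fully open they stand 13 mm farther back than shut.
Start: joints at [1.189, 0.521, -0.036, 1.599, 0.021, 1.021, -0.113], TCP at [0.192, -0.595, 0.205] pointing down, gripper open.
Joint ranges: [-2.91, 2.91], [-0.3, 2.13], [-1.5, 1.42], [0.17, 2.43], [-1.26, 4.41], [0.16, 1.93], [-2.52, 2.52]. Speed limits (rad/s): [1.89, 1.89, 2.39, 2.39, 3.01, 3.01, 3.01].

### API

Orientations are given as [roll, pitch, yaw] about the fixed x, y, z axes, in that order (R = Rz(yaw) Ry(pitch) Rx(roll)).
In Python, from workcell import bot gives the robot as it stands. The module is installed in compiled form; this text tells all that it offers.
- The arm moves only by the tool drive_tool, never from a script. Its argument "series" is a list of rows, each a list of 5 numbers: the opening in per cent of the stroke, from 0 (shut) to 100 (fully open), then the shift along the world's x, y, z in m, then the turn about the world's z in rad. A call has 1 to 12 rows; each row shifts and turns the pose as measured when the row begins; what a row does not reach is not made up. A row lasts 1/10 s, in which the tool goes at most 50 mm and 8.59 degrees, less where a joint would pass 70% of its speed; a pose out of reach is approached as far as the arm can. A call with a gripper value outside its range is refused whole. The fingers move at their own pace and stop on an object; "newtons" is the grip in N (left out, the last holds). Time passes only in rows, so rows that do not move let the fingers close. It gives the time, the measured TCP pose, the force and the opening at its end, in the units of the state.
- bot.observe(): the state, without advancing time (a new reading comes with each control period).
- bot.grab_frame(name): name is "side" or "top"; returns the picture (480x640x3 uint8, red, green, blue); there is no depth.
- bot.camera_info(name): a dict with "fx", "fy", "cx", "cy" (pixels), "cam_to_world" (4x4, takes a point from camera to world coordinates). Camera axes: x right, y down, z forward; pixel columns grow to the right and rows downward; lengths in m; the calibration is good to about 2 mm. A picture is of the moment at which its call begins. camera_info takes no time and is no camera call.
- bot.job_done(): hands the job in, once; it reports no verdict.
Trained networks look in the newest picture that a camera, given by its name, has taken for a name from the list of things; names that differ only in an ending like _2 or _b are one class to them, and where a whole thing is asked for, a point or a joint stands for the part that bears it (a point fixed in the world has none). Each returns a list of dicts, best first, with "conf" (0 to 1); they miss things now and then, are a little off and sometimes report something else, mostly with a low value. They report only what shows in the picture. A call takes as long as a camera call. They do not tell look-alikes from the thing itself.
- bot.masks_of(camera, target): "mask" (480x640 bool, what is visible of it) and "point" ([column, row] in pixels, amid what is visible of it).
The state is a dict: "clock": time; "qpos": joint angles; "qd": joint speeds; "joint_efforts": joint torques, N m; "position": TCP position; "tool_rot": TCP orientation; "force": force on the tool from outside, world axes, zero at the start; "moment": the same for the moment, N m; "grip_width": finger opening in m.
Only numpy, scipy, OpenCV 4.12 (cv2) and the standard library are available. Lean on these libraries where they do the work, as an engineer would, in place of code of your own. Each camera call takes 0.05 s, during which the arm holds its last target.

## Working session

There is one attempt and no reset: what is moved stays moved. The work goes in short steps, Python scripts to look and compute and a tool call to move; the robot and the scene stay as the last step left them, time stands still between calls to the robot, and variables do not carry over. Pictures are saved under pics/ and viewed, and the job is handed in when it is done.

Besides the shell and the picture viewer there is one more tool, called as a command line: name --pt "numbers of a row" for each row, then --argument value for the rest. drive_tool: Moves the arm, as the interface text tells. Its arguments: {"type":"object","properties":{"series":{"type":"array","items":{"type":"array","items":{"type":"number"}}},"newtons":{"type":"number"}},"required":["series"]}

```bash
mkdir -p pics
cat > h.py <<'E'
from workcell import bot
import numpy as np, cv2
def snap(n,tag):
    im=bot.grab_frame(n); cv2.imwrite(f'pics/{tag}_{n}.png',cv2.cvtColor(im,cv2.COLOR_RGB2BGR)); return im
def proj(n,P):
    c=bot.camera_info(n);T=np.linalg.inv(np.array(c['cam_to_world']));p=T[:3,:3]@np.array(P)+T[:3,3]
    return np.array([c['fx']*p[0]/p[2]+c['cx'],c['fy']*p[1]/p[2]+c['cy']])
def ray(n,uv):
    c=bot.camera_info(n);T=np.array(c['cam_to_world']);d=T[:3,:3]@np.array([(uv[0]-c['cx'])/c['fx'],(uv[1]-c['cy'])/c['fy'],1])
    return T[:3,3],d/np.linalg.norm(d)
def tri(a,b):
    o1,d1=ray('side',a);o2,d2=ray('top',b)
    s=np.linalg.lstsq(np.c_[d1,-d2],o2-o1,rcond=None)[0]
    p,q=o1+s[0]*d1,o2+s[1]*d2
    return (p+q)/2,np.linalg.norm(p-q)
E
python3 - <<'E'
from h import *
for n in('side','top'):
    snap(n,'a'); c=bot.camera_info(n); print(n,c['fx'],c['cx'],c['cy'],np.round(c['cam_to_world'],3).tolist())
    for t in('brush','spare_brush','crock_blue_mouth'):
        for r in bot.masks_of(n,t):
            ys,xs=np.nonzero(r['mask']);print(n,t,round(r['conf'],2),np.round(r['point']),xs.min(),xs.max(),ys.min(),ys.max(),len(xs))
s=bot.observe();print({k:np.round(v,3).tolist() for k,v in s.items()},bot.tcp_to_grasp)
E
```

```text
side 537.623618166268 306.1517002205979 243.21562487429648 [[-0.976, -0.113, 0.186, 0.263], [-0.217, 0.586, -0.781, 0.867], [-0.021, -0.802, -0.596, 0.881], [0.0, 0.0, 0.0, 1.0]]
side brush 0.88 [372. 376.] 304 420 359 394 1223
side brush 0.78 [307. 222.] 275 332 203 237 456
side brush 0.64 [373. 285.] 353 402 255 323 664
side spare_brush 0.96 [247. 328.] 202 276 326 340 842
side crock_blue_mouth 0.82 [271. 261.] 235 312 220 286 3387
top 565.1962838417684 324.701897451399 233.612913599016 [[-0.019, -0.988, 0.151, 0.299], [-1.0, 0.022, 0.015, -0.079], [-0.018, -0.151, -0.988, 1.419], [0.0, 0.0, 0.0, 1.0]]
top brush 0.86 [362. 304.] 312 396 278 337 835
top brush 0.79 [367. 219.] 359 372 192 252 488
top brush 0.71 [243. 322.] 232 250 261 359 874
top brush 0.58 [470. 320.] 460 486 262 357 736
top brush 0.17 [362. 197.] 342 383 162 239 2470
top spare_brush 0.82 [207. 215.] 188 228 178 242 682
top crock_blue_mouth 0.59 [362. 198.] 342 382 161 239 2536
{'clock': 0.4, 'qpos': [1.189, 0.522, -0.036, 1.6, 0.021, 1.021, -0.113], 'qd': [-0.001, -0.001, -0.002, -0.002, 0.001, -0.001, -0.001], 'joint_efforts': [-0.001, -92.605, 1.977, -36.99, 0.018, 0.003, 0.0], 'position': [0.192, -0.595, 0.204], 'tool_rot': [-3.141, 0.0, 0.312], 'force': [-0.247, 0.356, -0.505], 'moment': [0.023, 0.061, 0.041], 'grip_width': 0.086} 0.0187
```

View pics/a_side.png

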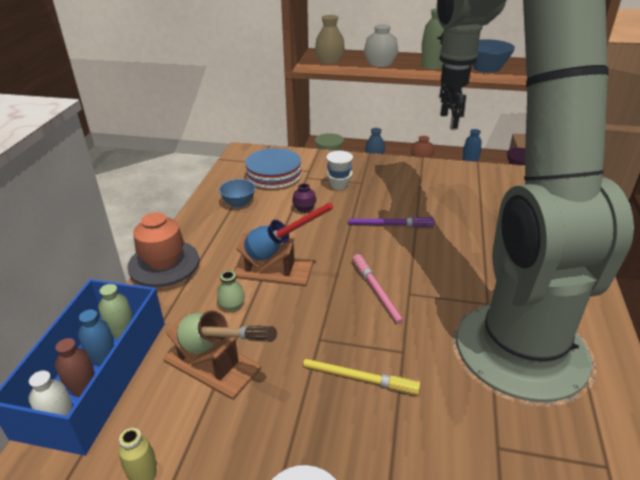

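View pics/a_top.png

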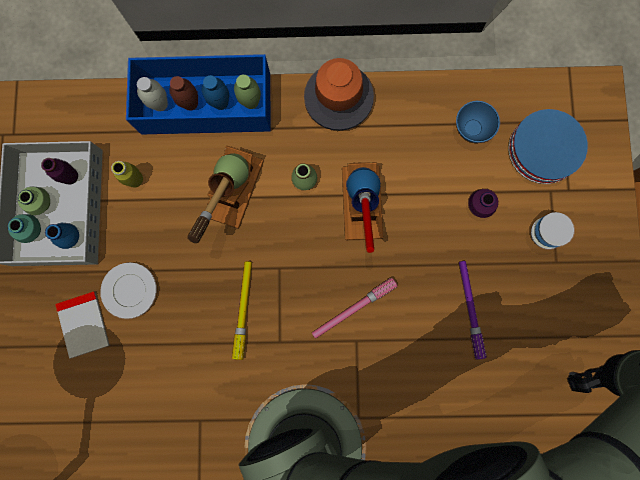

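The side view shows the red handle running from the butt at about (331,206) to the blue crock's mouth at about (277,234). In the top view it runs from the butt at (370,250) to the mouth at about (365,195). Yellow, pink and purple look-alikes lie on the table in front.

Run:
```python
from h import *
M={}
for n in('side','top'):
    im=cv2.imread(f'pics/a_{n}.png');big=None
    h=cv2.cvtColor(im,cv2.COLOR_BGR2HSV)
    m=(((h[...,0]<5)|(h[...,0]>175))&(h[...,1]>200)&(h[...,2]>90)).astype(np.uint8)
    k,l,st,ce=cv2.connectedComponentsWithStats(m)
    for i in range(1,k):
        if st[i,4]>100: print(n,st[i],ce[i])
    box={'side':(255,190,345,260),'top':(330,150,400,265)}[n]
    mm=np.zeros_like(m);mm[box[1]:box[3],box[0]:box[2]]=m[box[1]:box[3],box[0]:box[2]]
    ys,xs=np.nonzero(mm);P=np.c_[xs,ys].astype(float);c=P.mean(0);u=np.linalg.svd(P-c,full_matrices=False)[2][0]
    t=(P-c)@u; print(c+u*t.min(),c+u*t.max()); M[n]=(c,u)
    x0,y0,x1,y1=box;cr=cv2.resize(im[y0:y1,x0:x1],None,fx=5,fy=5,interpolation=cv2.INTER_CUBIC);cv2.imwrite(f'pics/crop_{n}.png',cr)
# axis from two planes
pl={}
for n,(c,u) in M.items():
    o,d1=ray(n,c-20*u);_,d2=ray(n,c+20*u);nn=np.cross(d1,d2);pl[n]=(nn/np.linalg.norm(nn),o)
d=np.cross(pl['side'][0],pl['top'][0]);d/=np.linalg.norm(d)
if d[2]<0:d=-d
print('dir',d,'elev',np.degrees(np.arcsin(d[2])),'yaw',np.degrees(np.arctan2(d[1],d[0])))
A=np.array([pl['side'][0],pl['top'][0],d]);
p,g=tri((331,207),(370,250));print('butt approx',p,g)
b=np.array([pl['side'][0]@pl['side'][1],pl['top'][0]@pl['top'][1],d@p]);p=np.linalg.solve(A,b);print('butt on axis',p)
for s in(0,.012,.12,.152,.165): print(s,p-s*d,proj('side',p-s*d),proj('top',p-s*d))
```

```text
<stdin>:12: RuntimeWarning: Mean of empty slice.
  ret = um.true_divide(
Traceback (most recent call last):
IndexError: index 0 is out of bounds for axis 0 with size 0
```

```bash
cd pics; python3 -c "
import cv2,numpy as np
a=cv2.imread('crop_side.png');b=cv2.imread('crop_top.png')
o=np.zeros((575,800,3),np.uint8);o[:350,:450]=a;o[:575,450:800]=b;cv2.imwrite('crop_both.png',o)"
```

```text
[ WARN:0@0.009] global loadsave.cpp:275 findDecoder imread_('crop_side.png'): can't open/read file: check file path/integrity
[ WARN:0@0.009] global loadsave.cpp:275 findDecoder imread_('crop_top.png'): can't open/read file: check file path/integrity
Traceback (most recent call last):
TypeError: int() argument must be a string, a bytes-like object or a real number, not 'NoneType'
```

```bash
cat > ax.py <<'E'
from h import *
def axis(tag,boxes,buttpix,ths=(12,165,150,70)):
    M={}
    for n in('side','top'):
        im=cv2.imread(f'pics/{tag}_{n}.png')
        h=cv2.cvtColor(im,cv2.COLOR_BGR2HSV)
        m=(((h[...,0]<6)|(h[...,0]>ths[1]))&(h[...,1]>ths[2])&(h[...,2]>ths[3])).astype(np.uint8)
        box=boxes[n];x0,y0,x1,y1=box
        mm=np.zeros_like(m);mm[y0:y1,x0:x1]=m[y0:y1,x0:x1]
        k,l,st,ce=cv2.connectedComponentsWithStats(mm);i=1+np.argmax(st[1:,4]);mm=l==i
        ys,xs=np.nonzero(mm);P=np.c_[xs,ys].astype(float);c=P.mean(0);u=np.linalg.svd(P-c,full_matrices=False)[2][0]
        t=(P-c)@u; print(n,len(xs),c+u*t.min(),c+u*t.max()); M[n]=(c,u)
    pl={}
    for n,(c,u) in M.items():
        o,d1=ray(n,c-20*u);_,d2=ray(n,c+20*u);nn=np.cross(d1,d2);pl[n]=(nn/np.linalg.norm(nn),o)
    d=np.cross(pl['side'][0],pl['top'][0]);d/=np.linalg.norm(d)
    if d[2]<0:d=-d
    print('dir',d.round(3),'elev',np.degrees(np.arcsin(d[2])),'yaw',np.degrees(np.arctan2(d[1],d[0])))
    A=np.array([pl['side'][0],pl['top'][0],d])
    p,g=tri(*buttpix);print('pt approx',p,g)
    b=np.array([pl['side'][0]@pl['side'][1],pl['top'][0]@pl['top'][1],d@p]);p=np.linalg.solve(A,b);print('pt on axis',p.round(4))
    return p,d
E
python3 - <<'E'
from ax import *
B={'side':(255,190,345,260),'top':(330,150,400,265)}
for n in B:
    x0,y0,x1,y1=B[n];im=cv2.imread(f'pics/a_{n}.png');cv2.imwrite(f'pics/crop_{n}.png',cv2.resize(im[y0:y1,x0:x1],None,fx=5,fy=5,interpolation=cv2.INTER_CUBIC))
a=cv2.imread('pics/crop_side.png');b=cv2.imread('pics/crop_top.png')
o=np.zeros((575,800,3),np.uint8);o[:350,:450]=a;o[:575,450:800]=b;cv2.imwrite('pics/crop_both.png',o)
im=cv2.imread('pics/a_side.png');print(cv2.cvtColor(im,cv2.COLOR_BGR2HSV)[218:222,305:310].tolist())
p,d=axis('a',B,((331,207),(370,250)))
for s in(0,.12,.152,.165): print(s,(p-s*d).round(4),proj('side',p-s*d),proj('top',p-s*d))
E
```

```text
[[[1, 186, 167], [1, 186, 162], [1, 186, 155], [1, 187, 146], [1, 185, 138]], [[1, 186, 156], [1, 185, 149], [1, 186, 140], [1, 183, 131], [1, 182, 122]], [[1, 186, 141], [0, 184, 133], [1, 184, 122], [1, 182, 115], [3, 173, 109]], [[1, 184, 125], [1, 182, 116], [3, 172, 110], [5, 156, 111], [8, 144, 117]]]
side 413 [331.21972532 204.39368089] [277.27889918 234.49970243]
top 393 [364.27749875 197.85846855] [370.27238419 251.96982312]
dir [-0.796 -0.017  0.605] elev 37.21482510583078 yaw -178.7653349830753
pt approx [ 0.44621426 -0.15803394  0.21018699] 0.0006855110264297197
pt on axis [ 0.4497 -0.1575  0.2148]
0 [ 0.4497 -0.1575  0.2148] [329.61935387 205.28689704] [369.82852753 247.96346046]
0.12 [ 0.5453 -0.1555  0.1422] [290.18884191 227.29426934] [365.6976903  210.67747724]
0.152 [ 0.5707 -0.1549  0.1229] [280.27989936 232.82475263] [364.68721228 201.55664668]
0.165 [ 0.5811 -0.1547  0.115 ] [276.32272378 235.03337311] [364.28668347 197.94137215]
```

View pics/crop_both.png

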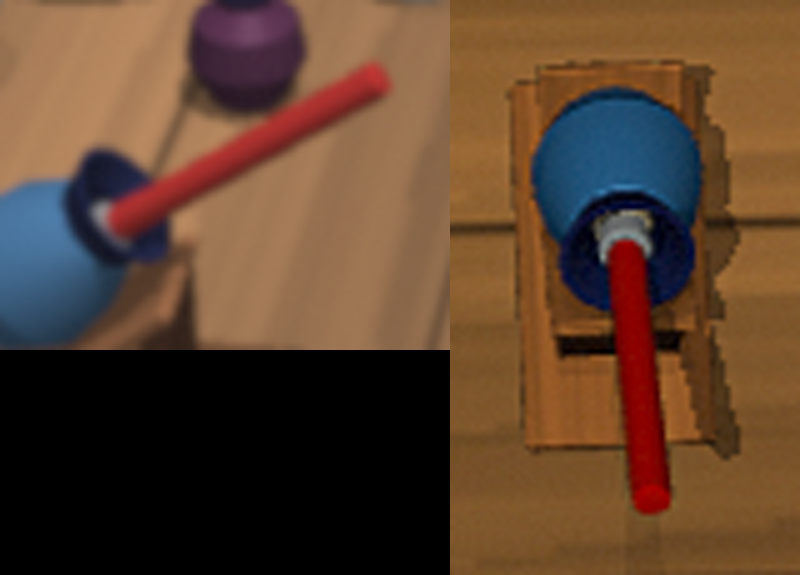

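Run:
```python
from h import *
print(tri((278.6,231),(365.4,200)))
o,d=ray('top',(365.4,200));print(o+d*(0.129-o[2])/d[2])
# crock body centre line: belly
o,d=ray('top',(363,188));print(o+d*(0.09-o[2])/d[2])
# cradle board yaw corners (top), z~0.01
for uv in((344,239),(342.5,166),(382,239),(381,166)):
    o,d=ray('top',uv);print(o+d*(0.01-o[2])/d[2])
```

```text
(array([ 0.5743671 , -0.15637032,  0.12665807]), np.float64(0.0015166615803278009))
[ 0.57310236 -0.15633533  0.129     ]
[ 0.61098391 -0.15378748  0.09      ]
[ 0.4995076  -0.10667416  0.01      ]
[ 0.68883101 -0.10742114  0.01      ]
[ 0.49744055 -0.20211971  0.01      ]
[ 0.68646005 -0.20606391  0.01      ]
```

drive_tool --pt "100 0.01 0.01 0.04 0" --pt "100 0.03 0.036 0.03 -0.03" --pt "100 0.03 0.036 0.02 -0.03" --pt "100 0.03 0.036 0 -0.03" --pt "100 0.03 0.036 0 -0.03" --pt "100 0.03 0.036 0 -0.03" --pt "100 0.03 0.036 0 -0.03" --pt "100 0.03 0.036 0 -0.03" --pt "100 0.03 0.036 0 -0.03" --pt "100 0.03 0.036 0 -0.03" --pt "100 0.03 0.036 0 -0.03" --pt "100 0.03 0.036 0 0" --newtons 30

```text
clock: 1.6
position: [0.5344, -0.1781, 0.2972]
tool_rot: [3.139, -0.003, -0.013]
force: [0.5, -1.3, -0.6]
grip_width: 0.0853
```

drive_tool --pt "100 0.011 0.022 -0.02 0.013" --pt "100 0 0 -0.04 0" --pt "100 0 0 -0.04 0" --pt "100 0 0 -0.04 0" --pt "100 0 0 -0.015 0" --pt "100 0 0 0 0"

```text
clock: 2.2
position: [0.55, -0.146, 0.1377]
tool_rot: [-3.141, -0.008, 0.012]
force: [0.6, 0.0, 0.5]
grip_width: 0.0855
```

Run:
```python
from h import *
for n in('side','top'): snap(n,'b')
a=cv2.imread('pics/b_side.png')[160:280,230:390];b=cv2.imread('pics/b_top.png')[140:260,300:460]
cv2.imwrite('pics/b.png',cv2.resize(np.hstack([a,b]),None,fx=2.5,fy=2.5))
s=bot.observe();print(np.round(s['qpos'],2),s['position'],s['tool_rot'])
```

```text
[ 0.3   0.51 -0.2   1.81  0.13  0.82 -1.52] [ 0.55111124 -0.14636148  0.13984689] [ 3.14114834 -0.01027024  0.01194174]
```

View pics/b.png

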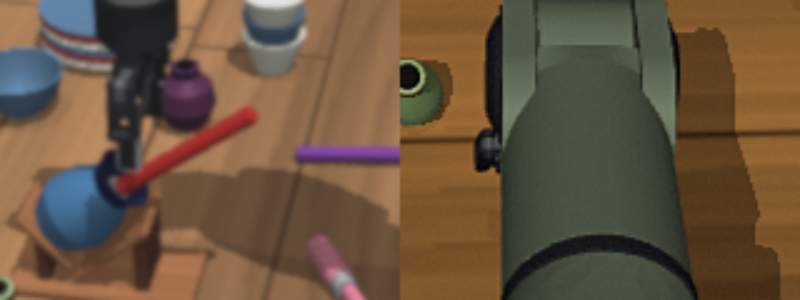

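The arm hides the top view. In the side view the fingers straddle the handle just outside the rim, at about (120,170) in the left half. They need a small alignment before closing.

drive_tool --pt "100 -0.006 -0.01 -0.01 -0.01" --pt "100 0 0 -0.006 0" --pt "100 0 0 0 0"

```text
clock: 2.6
position: [0.5461, -0.1583, 0.1257]
tool_rot: [3.14, -0.015, -0.0]
force: [0.8, 0.6, 0.0]
grip_width: 0.0852
```

drive_tool --pt "0 0 0.002 -0.002 0" --pt "0 0 0 0 0" --pt "0 0 0 0 0" --pt "0 0 0 0 0" --pt "0 0 0 0 0" --pt "0 0 0 0 0" --pt "0 0 0 0 0" --pt "0 0 0 0 0" --newtons 40

```text
clock: 3.4
position: [0.5469, -0.1561, 0.1248]
tool_rot: [3.139, -0.017, 0.0]
force: [0.6, -0.3, 0.9]
grip_width: -0.0002
```

Run:
```python
from h import *
snap('side','c')
a=cv2.imread('pics/c_side.png')[160:280,230:390]
cv2.imwrite('pics/c.png',cv2.resize(a,None,fx=5,fy=5,interpolation=cv2.INTER_CUBIC))
s=bot.observe();print(proj('side',s['position']),s['position'])
```

```text
[289.85208601 232.98979001] [ 0.54692447 -0.15600053  0.12481838]
```

View pics/c.png

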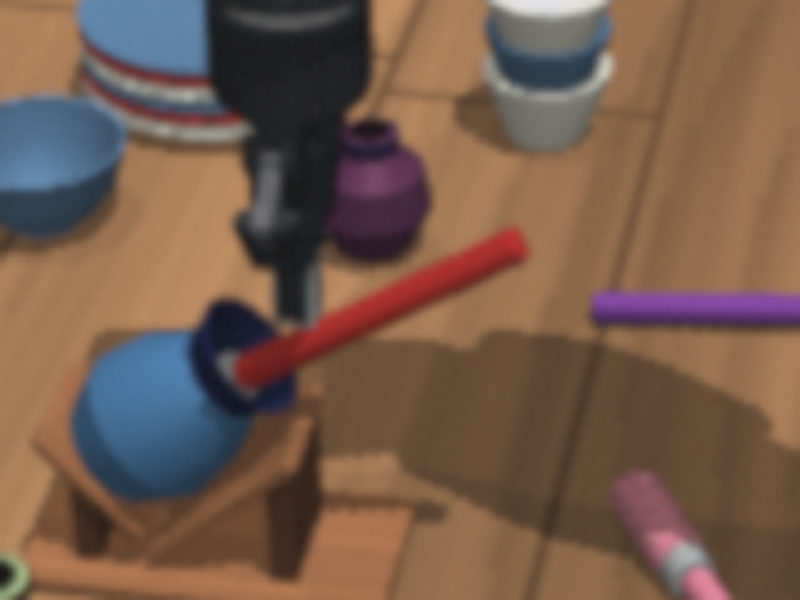

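Run:
```python
from h import *
# open state, TCP .55,-.146,.139; finger tips at +-.0425, 13mm up
for dy in(.0425,.05,-.0425,-.05): print(dy,proj('side',(.55,-.146+dy,.139+.013)))
im=cv2.imread('pics/b_side.png')[180:260,240:340];cv2.imwrite('pics/b2.png',cv2.resize(im,None,fx=7,fy=7,interpolation=cv2.INTER_CUBIC))
for z in (.125,.13,.135,.14,.145,.15):print(z,proj('side',(.547,-.156,z)))
```

```text
0.0425 [282.65823137 236.23969147]
0.05 [281.84282022 238.11177616]
-0.0425 [291.39112359 216.19003448]
-0.05 [292.11946753 214.51784551]
0.125 [289.81883746 232.92552722]
0.13 [289.73728386 231.24252039]
0.135 [289.65535522 229.55177388]
0.14 [289.57304895 227.8532342 ]
0.145 [289.49036242 226.14684734]
0.15 [289.407293   224.43255878]
```

View pics/b2.png

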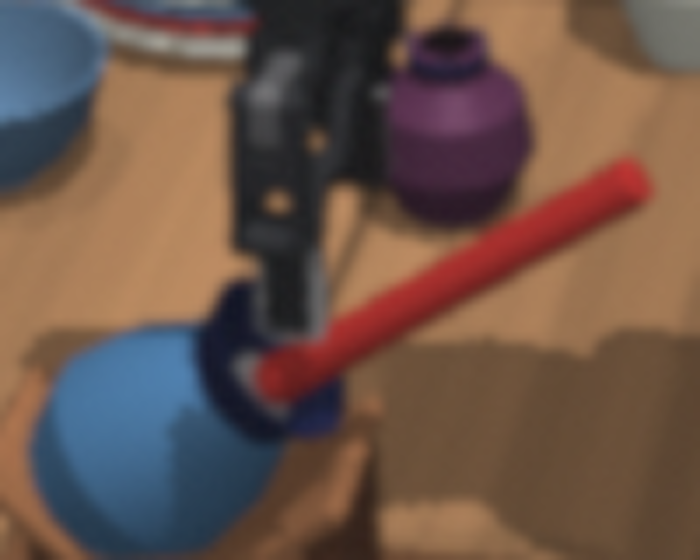

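Run:
```python
from h import *
for z in(.205,.218,.23,.24): print(z,proj('side',(.192,-.595,z)),proj('top',(.192,-.595,z)))
for s in(1,-1):
    d=np.array([np.sin(.312),-np.cos(.312),0])*.043*s; print(proj('side',np.array((.192,-.595,.218))+d),proj('top',np.array((.192,-.595,.218))+d))
im=cv2.imread('pics/a_side.png')[80:150,400:500];im2=cv2.imread('pics/a_top.png')[340:410,540:640];cv2.imwrite('pics/a2.png',cv2.resize(np.hstack([im,im2]),None,fx=4,fy=4,interpolation=cv2.INTER_CUBIC))
```

```text
0.205 [446.67036842 135.65996084] [583.84164832 366.99245807]
0.218 [447.28749504 131.43276115] [586.59275697 367.5125064 ]
0.23 [447.86275001 127.49237425] [589.18674955 368.00285472]
0.24 [448.34629229 124.18020184] [591.38959387 368.4192634 ]
[442.78644545 125.11415485] [606.01202045 360.5914219 ]
[451.99651492 138.04331767] [567.12671233 374.45026385]
```

View pics/a2.png

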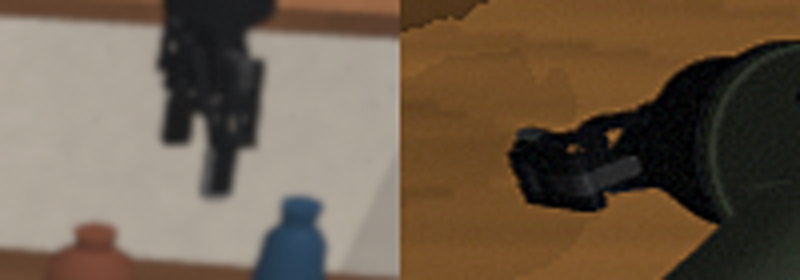

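Run:
```python
from h import *
for a,b in (((454,128.7),(570,380)),((454,128.7),(572,378)),((454,128.7),(573,384)),((452,128.7),(569,374))): print(tri(a,b))
d=np.array([np.sin(.312),-np.cos(.312),0])*.05
print(np.array((.192,-.595,.218))-d)
```

```text
(array([ 0.17443893, -0.54619817,  0.24981445]), np.float64(0.006664575971471642))
(array([ 0.17603571, -0.55160321,  0.24720493]), np.float64(0.0028021139382601212))
(array([ 0.17022339, -0.5522385 ,  0.24756045]), np.float64(0.014420138143576573))
(array([ 0.18290107, -0.54543544,  0.24943333]), np.float64(0.0002974574713391786))
[ 0.17665187 -0.54741392  0.218     ]
```

The fingers closed just above the handle. Triangulating the fingertips, both in the start picture and now, puts them about 27 mm higher than the reported TCP z, while x and y agree. The cameras place the mouth at z = 0.127 against the given 0.129, so I trust them. I'll reopen, go about 28 mm lower and check again.

drive_tool --pt "100 0 0 0 0" --pt "100 0 0 0 0" --pt "100 0 0 0 0" --pt "100 0 0 0 0" --pt "100 -0.001 0 -0.015 0" --pt "100 0 0 -0.013 0" --pt "100 0 0 0 0"

```text
clock: 4.15
position: [0.5462, -0.1561, 0.096]
tool_rot: [3.139, -0.018, 0.0]
force: [-0.6, 1.3, -0.5]
grip_width: 0.0853
```

Run:
```python
from h import *
snap('side','d')
im=cv2.imread('pics/d_side.png')[180:260,240:340];cv2.imwrite('pics/d.png',cv2.resize(im,None,fx=7,fy=7,interpolation=cv2.INTER_CUBIC))
```

```text
(no output)
```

View pics/d.png

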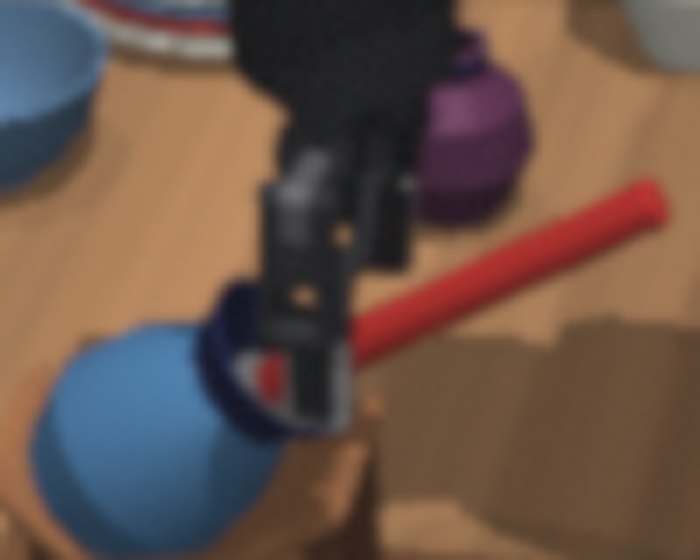

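The near finger now stands in front of the handle, with its tip at about pixel (286,240), below the handle. Closing now.

drive_tool --pt "0 0 0 0 0" --pt "0 0 0 0 0" --pt "0 0 0 0 0" --pt "0 0 0 0 0" --pt "0 0 0 0 0" --pt "0 0 0 0 0" --newtons 40

```text
clock: 4.8
position: [0.5474, -0.1562, 0.0985]
tool_rot: [3.139, -0.02, 0.0]
force: [0.6, 0.7, 0.2]
grip_width: 0.017
```

drive_tool --pt "0 -0.012 0 0.0095 0" --pt "0 -0.016 0 0.0125 0" --pt "0 -0.016 0 0.0125 0" --pt "0 -0.016 0 0.0125 0" --pt "0 -0.016 0 0.0125 0" --pt "0 -0.016 0 0.0125 0" --pt "0 -0.016 0 0.0125 0" --pt "0 -0.012 0 0.02 0" --pt "0 0 0 0.03 0" --pt "0 0 0 0.03 0" --pt "0 0 0 0 0"

```text
clock: 5.9
position: [0.413, -0.156, 0.2728]
tool_rot: [3.136, -0.019, -0.002]
force: [0.6, -0.2, -1.8]
grip_width: 0.0166
```

Run:
```python
from h import *
snap('side','e')
im=cv2.imread('pics/e_side.png')[100:300,200:460];cv2.imwrite('pics/e.png',cv2.resize(im,None,fx=3,fy=3,interpolation=cv2.INTER_CUBIC))
```

```text
(no output)
```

View pics/e.png

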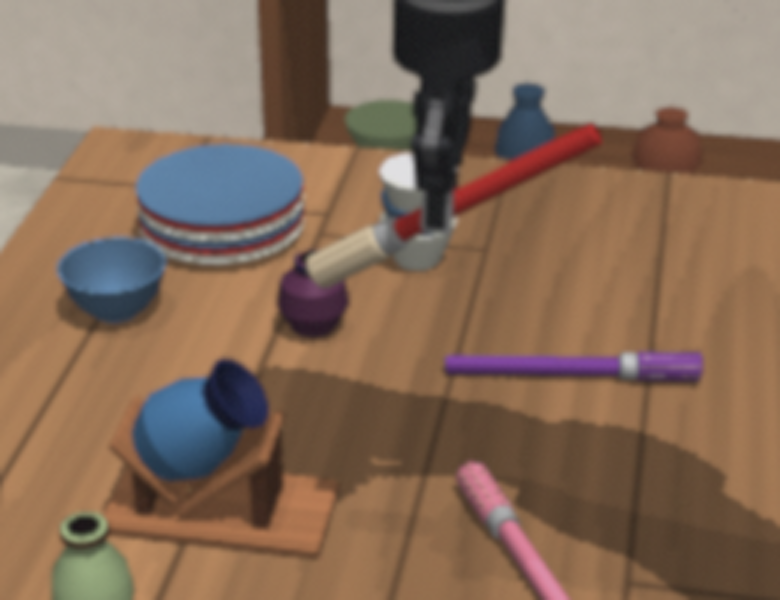

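The red brush is fully out and firmly held. The grip is about 12 mm on the ferrule side of the origin, with the butt at crop (598,133) and the bristle tip at (312,275). Next I take it to free table to the right of the cradle and press the bristle end down, so that it pivots level in the pads.

drive_tool --pt "0 0.01 -0.03 0 0" --pt "0 0.025 -0.04 0 0" --pt "0 0.03 -0.04 -0.02 0" --pt "0 0.03 -0.035 -0.04 0" --pt "0 0.01 -0.01 -0.045 0" --pt "0 0 0 -0.045 0" --pt "0 0 0 -0.02 0" --pt "0 0 0 0 0" --newtons 20

```text
clock: 6.75
position: [0.5061, -0.3058, 0.0993]
tool_rot: [3.137, -0.014, -0.001]
force: [0.1, -0.6, -0.9]
grip_width: 0.0169
```

Run:
```python
from h import *
for n in('side','top'): snap(n,'f')
im=cv2.imread('pics/f_side.png')[100:300,200:460];im2=cv2.imread('pics/f_top.png')[100:300,300:560];cv2.imwrite('pics/f.png',cv2.resize(np.hstack([im,im2]),None,fx=1.5,fy=1.5,interpolation=cv2.INTER_CUBIC))
```

```text
(no output)
```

View pics/f.png

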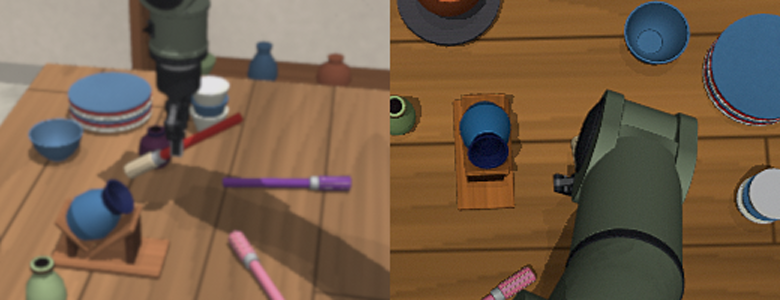

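drive_tool --pt "0 0 0 -0.03 0" --pt "0 0 0 -0.03 0" --pt "0 -0.002 0 -0.015 0" --pt "0 -0.003 0 -0.01 0" --pt "0 -0.003 0 -0.01 0" --pt "0 0 0 0 0"

```text
clock: 7.45
position: [0.5044, -0.3092, 0.0155]
tool_rot: [3.127, -0.032, -0.001]
force: [0.1, 0.5, 1.7]
grip_width: 0.0164
```

Run:
```python
from h import *
snap('side','g')
im=cv2.imread('pics/g_side.png')[120:270,200:400];cv2.imwrite('pics/g.png',cv2.resize(im,None,fx=4,fy=4,interpolation=cv2.INTER_CUBIC))
```

```text
(no output)
```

View pics/g.png

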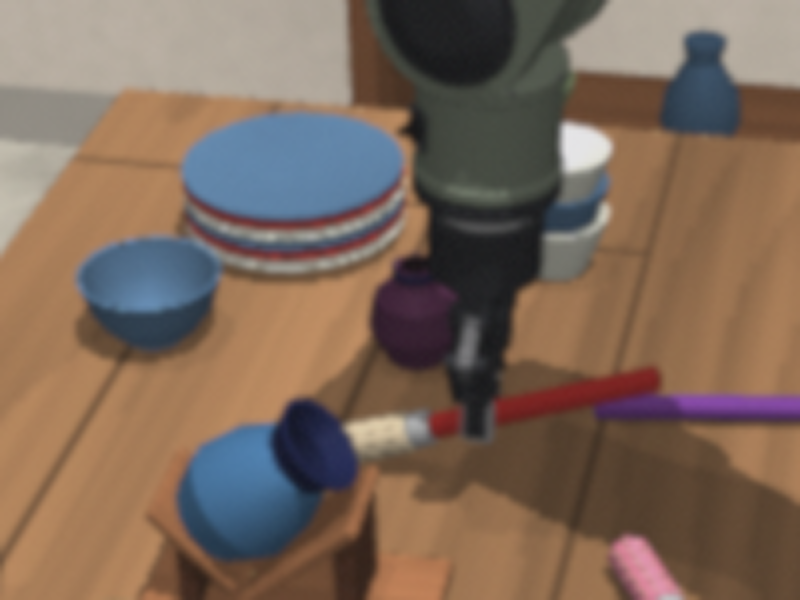

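The brush is pivoting in the pads as intended, already much flatter. I'll keep lowering carefully.

drive_tool --pt "0 0 0 -0.01 0" --pt "0 0 0 -0.01 0" --pt "0 0 0 -0.008 0" --pt "0 0 0 0 0"

```text
clock: 7.9
position: [0.5067, -0.3104, -0.0105]
tool_rot: [3.125, -0.037, -0.001]
force: [-0.8, 0.0, 1.6]
grip_width: 0.0164
```

Run:
```python
from h import *
snap('side','i')
im=cv2.imread('pics/i_side.png')[120:270,200:400];cv2.imwrite('pics/i.png',cv2.resize(im,None,fx=4,fy=4,interpolation=cv2.INTER_CUBIC))
s=bot.observe();print(s['position'],s['force'],s['tool_rot'])
```

```text
[ 0.50690232 -0.31046156 -0.01010129] [0.04797635 0.9456304  1.83180642] [ 3.12456867e+00 -3.67831241e-02 -1.02651573e-03]
```

View pics/i.png

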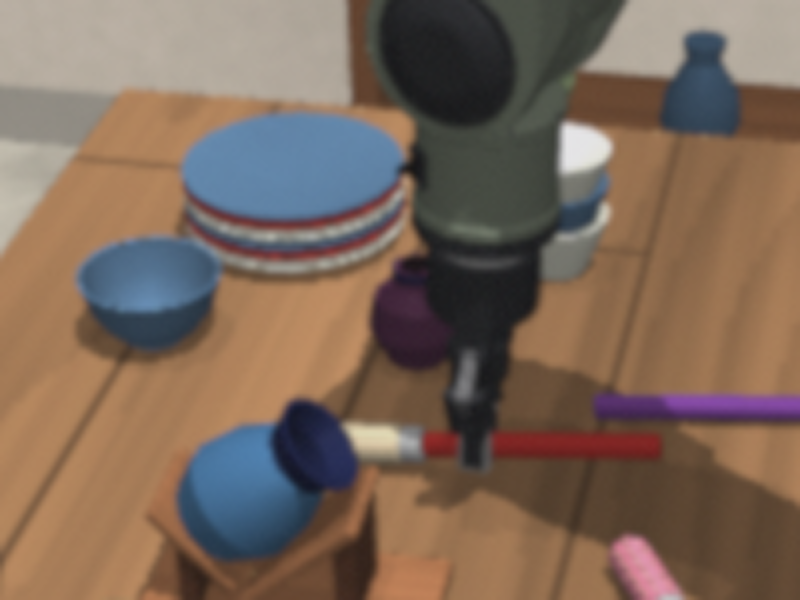

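drive_tool --pt "0 0 0 -0.006 0" --pt "0 0 0 -0.005 0" --pt "0 0 0 0 0"

```text
clock: 8.25
position: [0.5073, -0.3106, -0.0215]
tool_rot: [3.124, -0.037, -0.001]
force: [-0.8, 0.1, 1.6]
grip_width: 0.0168
```

drive_tool --pt "0 0 0 0.03 0" --pt "0 0 0 0.045 0" --pt "0 -0.01 0 0.045 0.1" --pt "0 -0.01 0.01 0.045 0.14" --pt "0 -0.01 0.01 0.03 0.14" --pt "0 -0.01 0.01 0 0.14" --pt "0 -0.01 0.01 0 0.14" --pt "0 -0.01 0.01 0 0.14" --pt "0 -0.01 0.01 0 0.14" --pt "0 -0.01 0.01 0 0.14" --pt "0 0 0.01 0 0.14" --pt "0 0 0.01 0 0.14" --newtons 30

```text
clock: 9.45
position: [0.4218, -0.2168, 0.1806]
tool_rot: [3.119, -0.029, 1.411]
force: [0.5, 0.2, 0.2]
grip_width: 0.0167
```

drive_tool --pt "0 0 0.01 0 0.14" --pt "0 0 0.01 0 0.14" --pt "0 0 0.01 0 0.14" --pt "0 0 0.01 0 0.14" --pt "0 0 0.01 0 0.14" --pt "0 0 0.01 0 0.14" --pt "0 0 0.01 0 0.14" --pt "0 0 0 0 0.14" --pt "0 0 0 0 0.14" --pt "0 0 0 0 0.14" --pt "0 0 0 0 0.14" --pt "0 0 0 0 0.14"

```text
clock: 10.65
position: [0.4204, -0.1429, 0.1812]
tool_rot: [3.121, -0.029, -3.118]
force: [0.3, -0.0, -0.9]
grip_width: 0.0165
```

Run:
```python
from h import *
s=bot.observe();print(s['clock'],s['position'],s['force'],s['tool_rot'],np.round(s['qpos'],2))
```

```text
10.65 [ 0.42041468 -0.14293712  0.18116157] [ 0.31445361 -0.01744996 -0.93616946] [ 3.120661   -0.0288202  -3.11832088] [ 0.99  0.43 -0.99  2.02  0.42  0.95  1.36]
```

drive_tool --pt "0 -0.012 -0.007 0 -0.02" --pt "0 -0.01 -0.006 -0.02 0" --pt "0 0 0 -0.03 0" --pt "0 0 0 -0.02 0" --pt "0 0 0 0 0"

```text
clock: 11.15
position: [0.3976, -0.1568, 0.1095]
tool_rot: [3.121, -0.028, -3.133]
force: [-0.9, 0.3, 0.5]
grip_width: 0.017
```

Run:
```python
from h import *
for n in('side','top'): snap(n,'j')
im=cv2.imread('pics/j_side.png')[150:300,220:440];im2=cv2.imread('pics/j_top.png')[150:300,290:420];cv2.imwrite('pics/j.png',cv2.resize(np.hstack([im,im2]),None,fx=2.28,fy=2.28,interpolation=cv2.INTER_CUBIC))
s=bot.observe();print(s['position'],s['tool_rot'],np.round(s['qpos'],2))
```

```text
[ 0.39878802 -0.15692405  0.11134572] [ 3.1220991  -0.02534909 -3.13319396] [ 0.95  0.51 -0.91  2.12  0.55  0.79  1.27]
```

View pics/j.png

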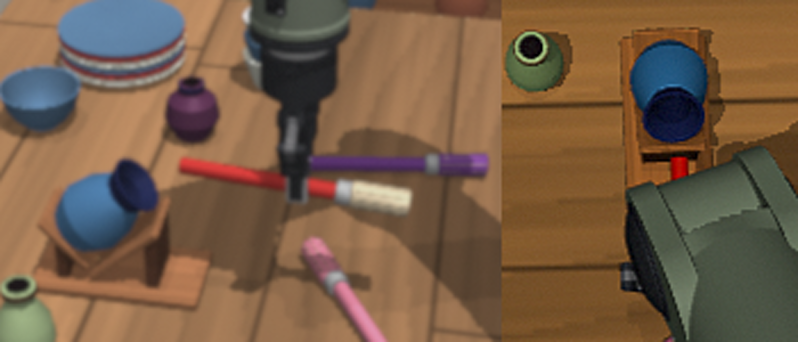

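Run:
```python
from h import *
print('butt',tri((301.1,221.5),(367.8,219.3)))
print('mouth',tri((279.6,231),(365.2,201.3)))
# brush along plane y=-.156: bristle end & grip from side
def onplane(uv,y=-.157):
    o,d=ray('side',uv);return o+d*(y-o[1])/d[1]
for c in((185,163),(292,182),(338,190),(408,199)): print(c,onplane((220+c[0]/2.28,150+c[1]/2.28)).round(4))
im=cv2.imread('pics/j_side.png');cv2.imwrite('pics/j3.png',cv2.resize(im[190:270,240:400],None,fx=5,fy=5,interpolation=cv2.INTER_CUBIC))
im=cv2.imread('pics/j_top.png');cv2.imwrite('pics/j4.png',cv2.resize(im[150:240,320:410],None,fx=6,fy=6,interpolation=cv2.INTER_CUBIC))
```

```text
butt (array([ 0.52020998, -0.15872254,  0.16040669]), np.float64(0.003207287681641189))
mouth (array([ 0.57138003, -0.15573031,  0.12744546]), np.float64(0.002030025784588116))
(185, 163) [ 0.5181 -0.157   0.1615]
(292, 182) [ 0.4053 -0.157   0.1522]
(338, 190) [ 0.3577 -0.157   0.1485]
(408, 199) [ 0.2865 -0.157   0.1468]
```

View pics/j3.png

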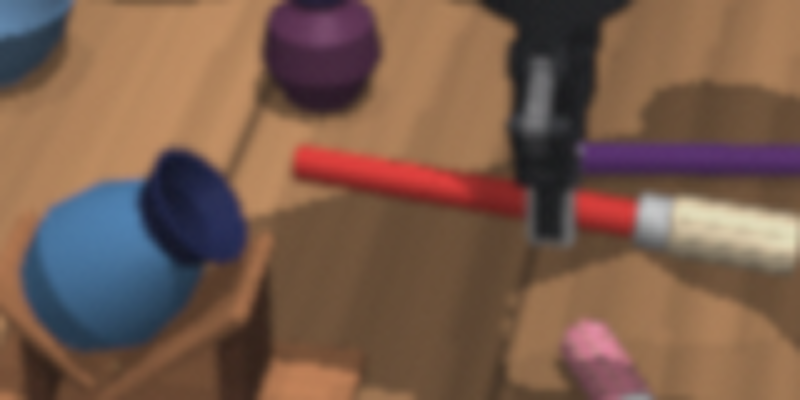

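View pics/j4.png

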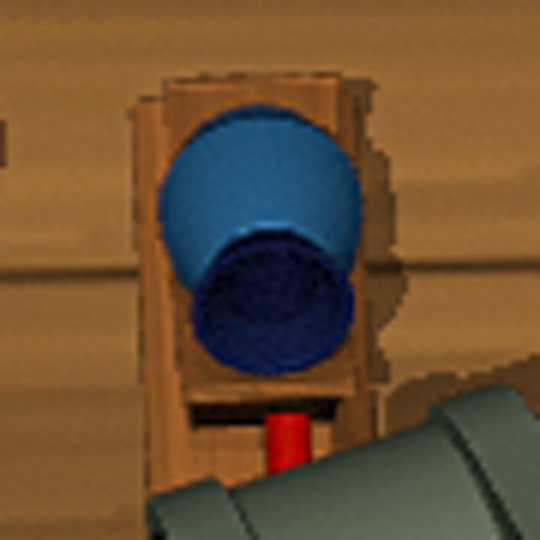

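The butt is at about (0.520, -0.158, 0.161), tilted up about 4°. The mouth is at (0.572, -0.156, 0.128) and the bore yaw is about 0. I'll lower by about 40 mm, then bring the butt into the mouth.

drive_tool --pt "0 0 0.003 -0.02 -0.008" --pt "0 0 0 -0.02 0" --pt "0 0 0 0 0" --pt "0 0.02 0 0 0" --pt "0 0.02 0 0 0" --pt "0 0.008 0 0 0" --pt "0 0 0 0 0" --newtons 20

```text
clock: 11.95
position: [0.4525, -0.1553, 0.0796]
tool_rot: [3.127, -0.017, 3.14]
force: [0.0, -0.4, 0.2]
grip_width: 0.0167
```

```bash
cat > v.py <<'E'
import sys
from h import *
t=sys.argv[1];snap('side',t)
im=cv2.imread(f'pics/{t}_side.png');cv2.imwrite(f'pics/{t}3.png',cv2.resize(im[180:270,240:400],None,fx=5,fy=5,interpolation=cv2.INTER_CUBIC))
s=bot.observe();print(np.round(s['position'],4),np.round(s['force'],1),np.round(s['tool_rot'],3),np.round(s['qpos'],2))
E
python3 v.py k
```

```text
[ 0.4519 -0.1554  0.0795] [ 0.8 -0.3 -0.4] [ 3.127 -0.017  3.14 ] [ 0.83  0.62 -0.83  2.04  0.63  0.78  1.19]
```

View pics/k3.png

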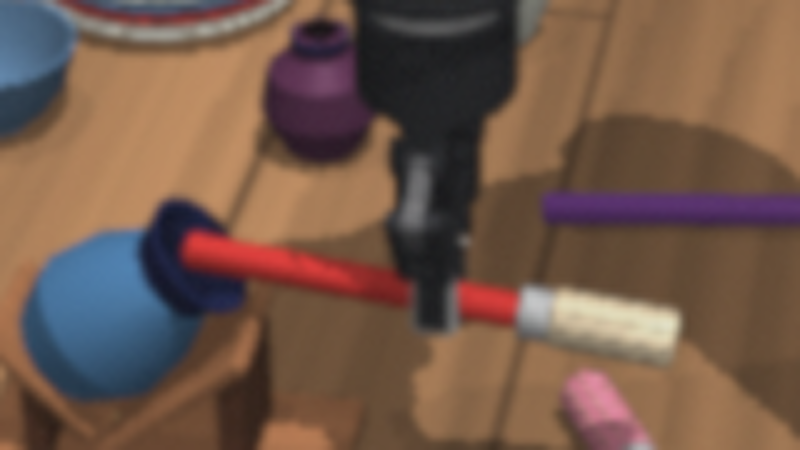

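drive_tool --pt "0 0 0 -0.009 0" --pt "0 0.01 0 0 0" --pt "0 0.01 0 0 0" --pt "0 0.005 0 0.0 0" --pt "0 0 0 0 0"

```text
clock: 12.5
position: [0.4729, -0.1563, 0.0693]
tool_rot: [3.129, -0.027, 3.139]
force: [2.3, 0.4, 7.0]
grip_width: 0.0164
```

```bash
python3 v.py l
```

```text
[ 0.4729 -0.1562  0.0694] [-4.8  0.8  5.3] [ 3.129 -0.027  3.14 ] [ 0.79  0.66 -0.81  1.99  0.65  0.81  1.17]
```

View pics/l3.png

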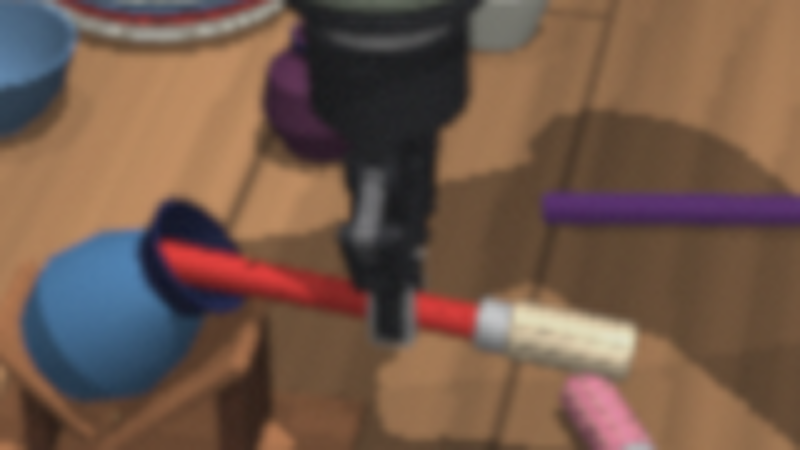

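Light contact at about 7 N, with the handle on the lower lip and the butt on the upper wall. I'll raise the gripper in an arc so the butt levers down the bore.

drive_tool --pt "0 0.001 0 0.01 0" --pt "0 0.002 0 0.01 0" --pt "0 0.004 0 0.01 0" --pt "0 0.005 0 0.01 0" --pt "0 0 0 0 0"

```text
clock: 13.05
position: [0.4835, -0.1557, 0.112]
tool_rot: [3.127, -0.034, 3.14]
force: [0.3, -0.4, -3.5]
grip_width: 0.0165
```

```bash
python3 v.py m
```

```text
[ 0.4831 -0.1557  0.1114] [-1.  -0.8 -1.8] [ 3.127 -0.034  3.14 ] [ 0.82  0.62 -0.86  1.93  0.58  0.9   1.23]
```

View pics/m3.png

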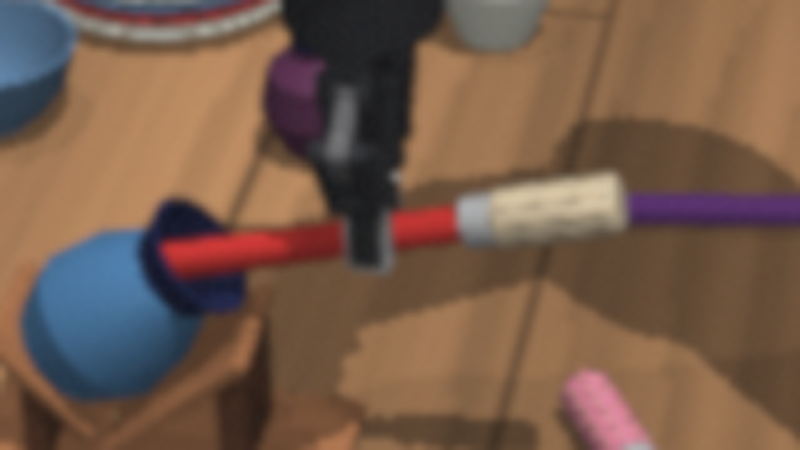

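The lever works: the bristles now point up and the butt is inside. Continue.

drive_tool --pt "0 0.005 0 0.01 0" --pt "0 0.006 0 0.01 0" --pt "0 0.006 0 0.009 0" --pt "0 0 0 0 0"

```text
clock: 13.5
position: [0.5009, -0.1558, 0.1424]
tool_rot: [3.127, -0.036, 3.14]
force: [-0.5, -0.2, -2.7]
grip_width: 0.0164
```

```bash
python3 v.py n
python3 - <<'E'
from h import *
im=snap('top','n');cv2.imwrite('pics/n4.png',cv2.resize(im[150:260,320:430,::-1],None,fx=4,fy=4))
E
```

```text
[ 0.5004 -0.1558  0.1418] [-0.   0.1 -2.4] [ 3.127 -0.036  3.14 ] [ 0.82  0.6  -0.88  1.86  0.54  0.98  1.27]
```

View pics/n3.png

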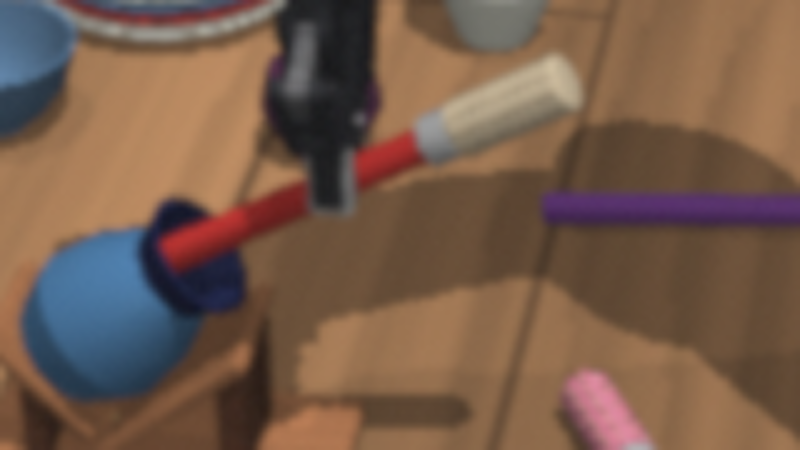

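The angle is about 30° and the bristles are up. Now I push along the bore, about 42° down, in stages.

drive_tool --pt "0 0.006 0 -0.006 0" --pt "0 0.007 0 -0.006 0" --pt "0 0.007 0 -0.006 0" --pt "0 0 0 0 0" --newtons 25

```text
clock: 14.0
position: [0.5216, -0.1556, 0.1207]
tool_rot: [3.126, -0.037, 3.14]
force: [-0.8, -0.4, -2.1]
grip_width: 0.0166
```

```bash
python3 v.py o
```

```text
[ 0.5213 -0.1556  0.1211] [-0.9 -0.5 -1.7] [ 3.126 -0.037  3.14 ] [ 0.78  0.66 -0.85  1.83  0.57  0.97  1.24]
```

View pics/o3.png

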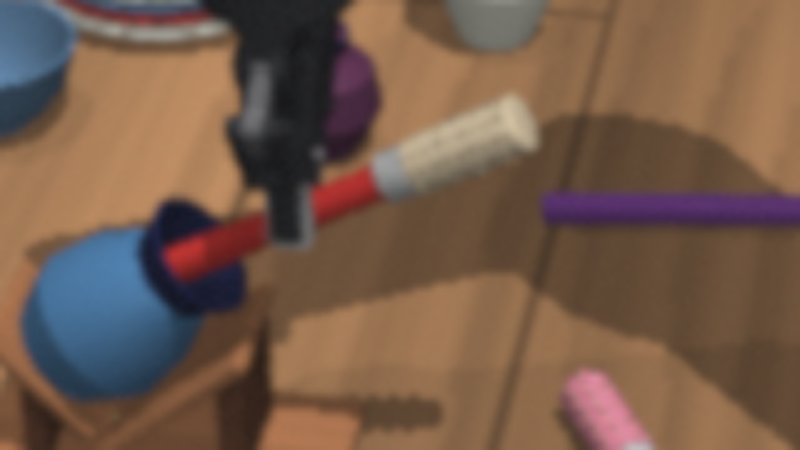

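drive_tool --pt "0 0.006 0 -0.003 0" --pt "0 0.007 0 -0.004 0" --pt "0 0.006 0 -0.004 0" --pt "0 0 0 0 0"

```text
clock: 14.45
position: [0.5409, -0.1556, 0.1086]
tool_rot: [3.126, -0.039, 3.14]
force: [-0.8, -0.7, -2.9]
grip_width: 0.0162
```

```bash
python3 v.py p
```

```text
[ 0.5407 -0.1556  0.1088] [-0.5 -0.1 -2.5] [ 3.127 -0.039  3.14 ] [ 0.74  0.7  -0.83  1.78  0.59  0.98  1.23]
```

View pics/p3.png

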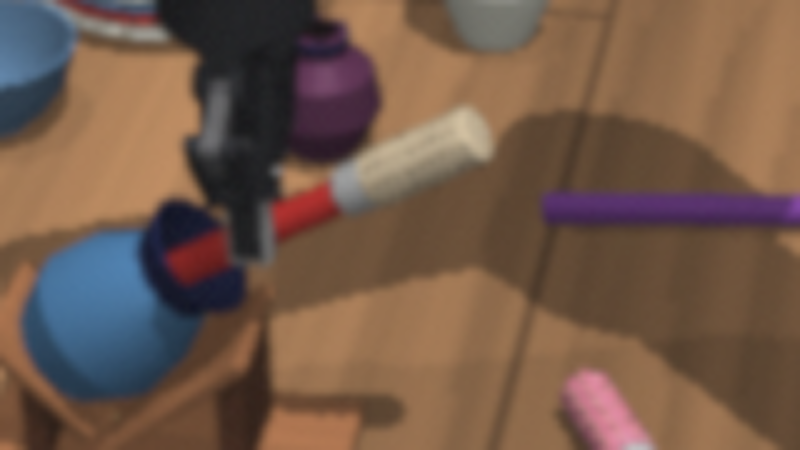

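```bash
cat > dep.py <<'E'
from h import *
def dep(e,f,y=-.156):
    P=[]
    for uv in(e,f):
        o,d=ray('side',uv);P.append(o+d*(y-o[1])/d[1])
    d=P[0]-P[1];L=np.linalg.norm(d);d/=L
    butt=P[0]-.24*d; m=np.array([.572,-.156,.129]);b=np.array([-.743,0,.669]);x=np.array([-.669,0,-.743])
    r=butt-m;print('end',P[0].round(3),'len(75)',L.round(4),'elev',np.degrees(np.arcsin(d[2])).round(1),'butt z,x',(r@b).round(4),(r@x).round(4),'end along',((P[0]-m)@b).round(4))
E
python3 -c "
from dep import *
dep((240+478/5,180+133/5),(240+335/5,180+192/5))"
```

```text
end [ 0.436 -0.156  0.214] len(75) 0.0793 elev 31.2 butt z,x -0.0775 -0.0169 end along 0.1582
```

The geometry gives a butt depth of about 77 mm at 31° elevation. One more small push towards the floor, feeling for contact.

drive_tool --pt "0 0.005 0 -0.003 0" --pt "0 0.004 0 -0.003 0" --pt "0 0 0 0 0"

```text
clock: 14.8
position: [0.5486, -0.1557, 0.1027]
tool_rot: [3.127, -0.043, 3.14]
force: [-4.2, 0.6, 6.0]
grip_width: 0.0165
```

Contact force now points outward along the bore (-4, +6 N), so the butt is on the floor. Releasing and lifting away.

drive_tool --pt "100 0 0 0 0" --pt "100 0 0 0 0" --pt "100 0 0 0 0" --pt "100 0 0 0 0" --pt "100 0 0 0 0" --pt "100 0 0 0.03 0" --pt "100 0 0 0.04 0" --pt "100 0 0 0.04 0" --pt "100 0 0 0.04 0" --pt "100 0 -0.03 0.03 0" --pt "100 -0.03 -0.04 0 0" --pt "100 -0.03 -0.04 0 0"

```text
clock: 16.0
position: [0.4913, -0.2612, 0.2911]
tool_rot: [3.125, -0.036, -3.131]
force: [0.3, -1.7, -1.0]
grip_width: 0.0859
```

drive_tool --pt "100 -0.03 -0.04 0 0" --pt "100 -0.02 -0.045 0 0" --pt "100 0 -0.045 0 0" --pt "100 0 -0.045 0 0" --pt "100 0 -0.04 0 0" --pt "100 0 0 0 0"

```text
clock: 16.6
position: [0.4324, -0.4902, 0.2922]
tool_rot: [3.13, -0.037, -3.141]
force: [0.3, 0.8, -0.3]
grip_width: 0.0858
```

```bash
python3 v.py q
python3 - <<'E'
from h import *
im=snap('top','q');cv2.imwrite('pics/q4.png',cv2.resize(im[140:260,170:430,::-1],None,fx=3,fy=3,interpolation=cv2.INTER_CUBIC))
E
```

```text
[ 0.4333 -0.4876  0.2925] [ 0.4  0.9 -0.6] [ 3.13  -0.037 -3.138] [ 1.24  0.64 -0.86  1.34  0.48  1.41  1.96]
```

View pics/q3.png

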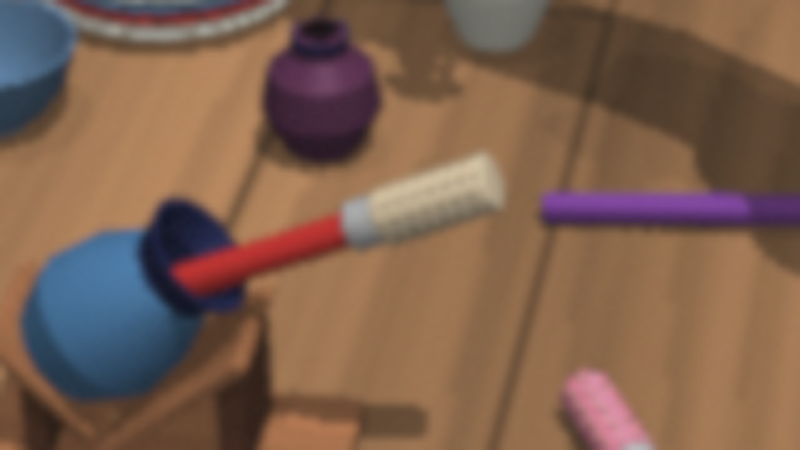

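View pics/q4.png

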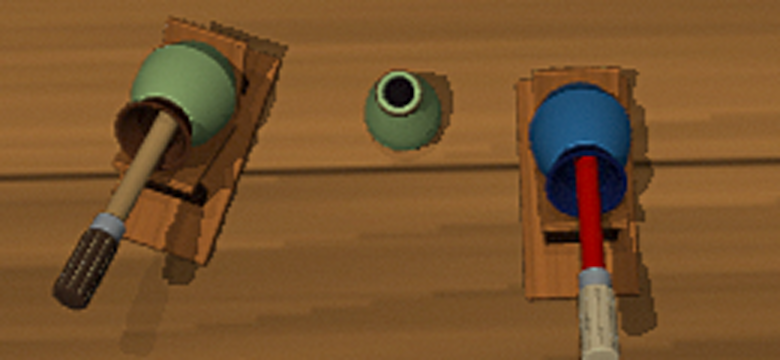

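```bash
python3 -c "
from dep import *
im=cv2.imread('pics/q_top.png');cv2.imwrite('pics/q5.png',cv2.resize(im[180:280,330:410],None,fx=6,fy=6,interpolation=cv2.INTER_CUBIC))
dep((338.6,216.2),(309,225.6))
e,g=tri((338.6,216.2),(370,258.3));f,h=tri((309,225.6),(367.7,229.3));print(e,g,f,h)
from ax import axis
p,d=axis('q',{'side':(265,200,320,250),'top':(350,180,390,245)},((309,225.6),(367.7,229.3)))
b=p-.165*d;m=np.array([.572,-.156,.129]);r=b-m;print('butt z,x,y',r@[-.743,0,.669],r@[-.669,0,-.743],r[1])
d2=(e-p)/np.linalg.norm(e-p);print(np.linalg.norm(e-p),np.degrees(np.arcsin(d2[2])));b=e-.24*d2;r=b-m;print(r@[-.743,0,.669],r@[-.669,0,-.743],r[1])
"
```

```text
end [ 0.428 -0.156  0.188] len(75) 0.0792 elev 26.7 butt z,x -0.0849 -0.0112 end along 0.1466
[ 0.42960209 -0.15912869  0.18634357] 0.0017741584562709365 [ 0.49992443 -0.1582344   0.15127026] 0.000996388063458518
side 230 [307.53535984 225.69111958] [274.6639347  236.09726781]
top 263 [364.68155421 191.95164917] [367.29326456 228.76636918]
dir [-0.895 -0.005  0.446] elev 26.50282703509975 yaw -179.68319183508305
pt approx [ 0.49992443 -0.1582344   0.15127026] 0.000996388063458518
pt on axis [ 0.5005 -0.1573  0.1524]
butt z,x,y -0.0901877624658427 -0.013576226478521053 -0.00045191765274599227
0.078610082499161 25.61247279039961
-0.08598532838376585 -0.014990794039083937 0.0025509257999655754
```

View pics/q5.png

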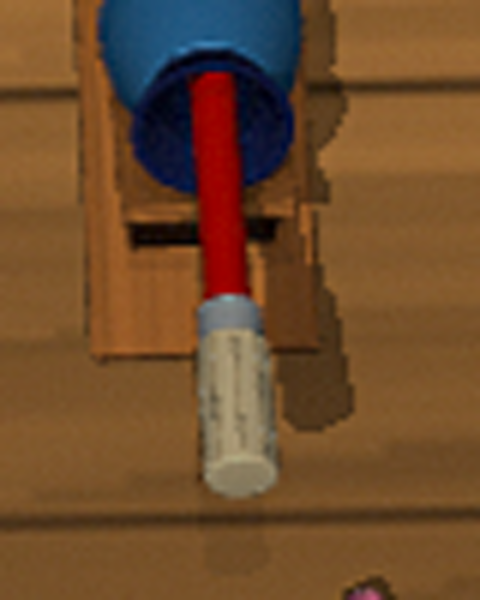

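The brush is seated: depth is about 85–90 mm, the axis offset about 10–15 mm and the tilt off the bore about 15.5°. In the top view the spare brush is where it was, with its tip at about (193,240). Handing in.

```bash
python3 -c "
from workcell import bot
s=bot.observe();print(s['clock'],s['force']);print(bot.job_done())"
```

```text
16.7 [ 0.52064246  0.42813736 -0.66374165]
the job is handed in; nothing more can be done
None
```

I pulled the red-handled brush out of the blue crock, turned it end for end, and put it back handle-first until the butt met the floor. I then let go, moved the gripper clear and handed the job in at 16.7 s.

To reverse its slope, I pressed the bristle end on the table so it pivoted level in the pads. After a half turn of the tool, I levered the butt down inside the mouth.

**Last checks, from the two cameras:**

| Check | Measured | Limit |
|---|---|---|
| Butt depth below the mouth | 85–90 mm (three estimates) | at least 65 mm |
| Butt off the bore axis, x | −11 to −15 mm | ±25 mm |
| Butt off the bore axis, y | under 3 mm | ±25 mm |
| Brush tilt from the bore (sagged on release) | about 15.5° (0.27 rad) | 0.42 rad |

The bristles are outside and point up, the gripper is clear with only noise on the force reading, and the other brush looks unmoved in the top view.

**What went wrong or disagreed:**
- **First grasp missed:** The fingers closed just above the handle because the reported TCP height read about 25 mm lower than where the cameras showed the fingertips. I corrected for that offset from then on.
- **Tilt in the measured tool pose:** It drifted by about 0.04 rad, with no visible effect.

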